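Raise the pour-over stand for a tall mug

ROBOT

A 6-joint arm with a two-finger parallel gripper is mounted at the origin on a cart in front of the work surface, level with it; the furniture and walls round the work are solid. World frame = base frame: x ahead of the robot, y to its left, z up, the work surface at z = 0. Lengths are in m, angles in rad, forces in N, time in s.
With the tool pointing down it reaches from about 0.35 to 0.975 m from the base axis. Payload 4.9 kg.
Tool frame: the origin (TCP) lies midway between the tips of the shut fingers; the grasp point (between the pads) lies 19 mm behind it; z points along the fingers, y is the direction in which the jaws open and shut (so a half turn about z gives the same grasp; the last joint's range is limited). The gripper opens to 85 mm and grips with 20 to 120 N. Pads are 22 mm wide; open, the fingers measure 114 mm over their backs; the gripper's body (76 mm by 85 mm) begins 54 mm behind the grasp point. The pads swing forward as they close: fully open they stand 13 mm farther back than shut.
Start: joints at [1.134, 0.053, 1.613, -0, 1.476, -0.119], TCP at [0.195, 0.594, 0.231] pointing down, gripper open.
Joint ranges: [-3.01, 3.01], [-1.01, 2.22], [0.06, 2.58], [-1.02, 4.17], [0.09, 2.62], [-3.14, 3.14]. Speed limits (rad/s): [2.57, 2.57, 3.14, 3.14, 3.14, 3.14].

INTERFACE

Orientations are given as a rotation vector (axis times angle).
In Python, from station import ctrl gives the robot as it stands.
- The arm moves only by the tool play_rows, never from a script. Its argument "motion" is a list that holds one entry, the list of rows, each a list of 7 numbers: the closure, from -1 (fully open) to 1 (shut), then the shift along the tool's x, y, z in cm, then the turn, a rotation vector about the tool's x, y, z in degrees. A call has 1 to 20 rows; each row is the pose to reach, as a shift and turn from the pose measured when the call began, along the tool's axes at that moment; what a row does not reach only later rows make up. A row lasts 1/8 s, in which the tool goes at most 62.5 mm and 10.7 degrees, less where a joint would pass 70% of its speed; a pose out of reach is approached as far as the arm can. A call with a gripper value outside its range is refused whole. The fingers move at their own pace and stop on an object; "newtons" is the grip in N (left out, the last holds). Time passes only in rows, so rows that repeat a pose let the fingers close. It gives the time, the measured TCP pose, the force and the opening at its end, in the units of the state.
- ctrl.get_obs(): the state, without advancing time (a new reading comes with each control period).
- ctrl.get_image(name): name is "scene" or "side" or "wrist"; returns a dict with "color" (420x560x3 uint8, red, green, blue), "mtx" (3x3 intrinsics, pixels), "T" (4x4, takes a point from camera to world coordinates). Camera axes: x right, y up, looking along -z (the intrinsics and any distortion apply to the point x, -y, -z); pixel columns grow to the right and rows downward; lengths in m; the calibration is good to about 2 mm. A picture is of the moment at which its call begins. There is no depth.
- ctrl.finish_job(): hands the job in, once; it reports no verdict.
The state is a dict: "t": time; "q": joint angles; "dq": joint speeds; "effort": joint torques, N m; "tool_pos": TCP position; "tool_rot": TCP orientation; "contact_force": force on the tool from outside, world axes, zero at the start; "wrist_torque": the same for the moment, N m; "opening": finger opening in m.
Only numpy, scipy, OpenCV 4.12 (cv2) and the standard library are available. Lean on these libraries where they do the work, as an engineer would, in place of code of your own. Each camera call takes 0.05 s, during which the arm holds its last target.

TASK

Raise the pour-over coffee stand so that the tall white mug will go under the dripper: swing the red-knobbed column lock lever out of its red-marked notch into the green-marked one, then squeeze the orange release button in the black grip on top of the column and, keeping it squeezed, draw the column straight up past its first stop to the second, fully extended. Finish while you are still squeezing the grip and holding the column up there, with the lever in the green notch and the white dripper sitting level in its ring; leave the other things on the worktop alone.

Things in the scene. Friction and masses are not known exactly. Their poses are not given: they have to be found in the camera images.
- stand: pour-over coffee stand, fixed: dark wooden foot 118 x 226 mm, 15 mm high, round steel drip tray, upright steel tube 105 mm from the tray's centre (diameter 32 mm, top at 131 mm). Origin: on the worktop on the tube's axis, about which the lever turns. z up, +y from the tube to tray and dripper, -x the orange button's side. Starts turned -0.25 to 0.1 rad about z
- lever (a joint): column lock lever, turns about the tube's axis; rad, clockwise from above: 0 = red notch (locked), 0.45 = green notch (free), end stop at 0.53. In the stand's frame it points to -79 degrees from +x at 0, to -105 at 0.45. A spring ball drops into a notch within about 0.05 rad of it; some 3 N at the knob moves it out. In the red notch it bars the column
- knob (a point): middle of the lever's upright red knob: diameter 21 mm, 110 mm from the tube's axis, this point 138 mm above the worktop, knob from about 127 to 154 mm; steel lever bar below it (top at 118 mm). Wall cabinets hang behind, their door bars reaching to x = 0.57 from 0.5 m height up: come in low, from the front
- column (a joint): telescoping column, m raised: 0 = fully down, 0.040 = first stop, 0.0905 = second stop and end of travel (fully extended). While the button is out a spring latch holds the column at each stop. With the dripper it weighs about 5 N, with 2 N of friction
- grip (a point): middle of the black grip on the column's top, 0.180 m above the worktop when down; rises with the column. Grip: 30 mm thick along the stand's x (35 mm over the projecting button), 40 mm along y, top 21 mm above this point, sides free down to 22 mm below it
- button (a joint): orange release button, 26 x 26 mm, in the grip's -x face centred at the grip point; m pressed in along the stand's +x: 0 = out (5 mm proud), 0.005 = flush. 3 to 6 N; the latch is free from 0.0035 on. Squeezing the grip front to back between the fingers presses it
- ring (a point): centre of the upper face of the steel ring on the column's arm, in which the dripper's flange sits
- dripper: white conical coffee dripper, loose, sitting with its flange (diameter 102 mm) on the ring. Origin: centre of the flange's underside; rim 37 mm above it (diameter 110 mm), outlet 68 mm below; z up
- mug_white: tall white mug, 102 mm high, waiting on the right; bystander
- milk_jug: steel milk jug 98 mm high; bystander
- tamper: coffee tamper with brown wooden handle, 86 mm high; bystander
- espresso_cup: small white espresso cup, 56 mm high; bystander
- capsule_3: gold coffee capsule, 38 mm wide, 29 mm high; bystander
- capsule_4: black coffee capsule, 38 mm wide, 29 mm high; bystander
- scoop: steel coffee scoop, 138 mm long; bystander
- lemon: lemon, 78 mm long; bystander
Mind the look-alikes: they are no part of the job. Leave any pink look-alike of the dripper alone.

How it is judged:
By the outcome, as a careful person would: the job done as asked, in the order asked, and still so for the second after the job is handed in, while the arm keeps its last pose, push and grip.
It also fails if it takes over 45 s, if anything falls off the work surface, if the arm or the gripper's body presses on something with over 40 N, if the wrist force passes 120 N, or if a joint passes its speed limit or range.

## Working session

There is one attempt and no reset: what is moved stays moved. The work goes in short steps, Python scripts to look and compute and a tool call to move; the robot and the scene stay as the last step left them, time stands still between calls to the robot, and variables do not carry over. Pictures are saved under pics/ and viewed, and the job is handed in when it is done.

Besides the shell and the picture viewer there is one more tool, called as a command line: name --argument value ..., lists and objects as JSON in quotes. play_rows: Moves the arm, as the interface text tells. Its arguments: {"type":"object","properties":{"motion":{"type":"array"},"newtons":{"type":"number"}},"required":["motion"]}

```bash
ls; mkdir -p pics; cat > h.py <<'E'
import numpy as np, cv2, sys
from station import ctrl
from scipy.spatial.transform import Rotation as R
def snap(n,f):
    d=ctrl.get_image(n); cv2.imwrite(f'pics/{f}.png',d['color'][:,:,::-1]); np.savez(f'pics/{f}.npz',mtx=d['mtx'],T=d['T'],**{k:v for k,v in d.items() if k not in('color','mtx','T') and v is not None}); return d
def ray(f,u,v):
    d=np.load(f'pics/{f}.npz');K=d['mtx'];T=d['T']
    p=np.linalg.inv(K)@[u,v,1]; r=T[:3,:3]@np.array([p[0],-p[1],-p[2]]); return T[:3,3],r/np.linalg.norm(r)
def atz(f,u,v,z):
    o,r=ray(f,u,v); return o+r*(z-o[2])/r[2]
def tri(*a):
    A=np.zeros((3,3));b=np.zeros(3)
    for f,u,v in a:
        o,r=ray(f,u,v);P=np.eye(3)-np.outer(r,r);A+=P;b+=P@o
    return np.linalg.solve(A,b)
def proj(f,p):
    d=np.load(f'pics/{f}.npz');K=d['mtx'];T=d['T']
    c=T[:3,:3].T@(np.array(p)-T[:3,3]); c=K@[c[0],-c[1],-c[2]]; return c[:2]/c[2]
E
python3 - <<'E'
from h import *
for n in ("scene","side","wrist"):
    d=snap(n,n+'0'); print(n,[k for k in d],d['mtx'].round(1).tolist(),d['T'].round(3).tolist())
print(ctrl.get_obs())
E
```

```text
pics
scene ['color', 'mtx', 'T'] [[534.0, 0.0, 280.1], [0.0, 534.0, 201.5], [0.0, 0.0, 1.0]] [[0.64, 0.32, -0.699, -0.769], [-0.768, 0.274, -0.578, -1.12], [0.007, 0.907, 0.421, 0.926], [0.0, 0.0, 0.0, 1.0]]
side ['color', 'mtx', 'T'] [[444.3, 0.0, 275.2], [0.0, 444.3, 208.7], [0.0, 0.0, 1.0]] [[-0.923, 0.286, -0.257, 0.159], [-0.385, -0.69, 0.613, 0.922], [-0.002, 0.665, 0.747, 1.325], [0.0, 0.0, 0.0, 1.0]]
wrist ['color', 'mtx', 'T'] [[303.3, 0.0, 284.4], [0.0, 303.3, 210.8], [0.0, 0.0, 1.0]] [[0.312, -0.902, -0.298, 0.118], [0.95, 0.296, 0.099, 0.618], [-0.001, -0.315, 0.949, 0.373], [0.0, 0.0, 0.0, 1.0]]
{'t': 0.15, 'q': array([ 1.13398633e+00,  5.32364165e-02,  1.61395590e+00,  1.29861273e-05,
        1.47600269e+00, -1.19039224e-01]), 'dq': array([ 0.00124746, -0.00059412, -0.00409243,  0.0008554 , -0.00266547,
        0.00061234]), 'effort': array([ 9.30894275e-04, -3.94246066e+01, -3.70719123e+01, -1.32165396e-04,
        4.71514271e-03, -9.97536858e-06]), 'tool_pos': array([0.19509733, 0.59326737, 0.23033965]), 'tool_rot': array([-4.96985918e-01, -3.10157435e+00,  2.41446263e-03]), 'contact_force': array([-0.45346539, -0.50937067, -0.33042905]), 'wrist_torque': array([0.03670585, 0.01191783, 0.0275535 ]), 'opening': 0.0851989421129859}
```

View pics/scene0.png

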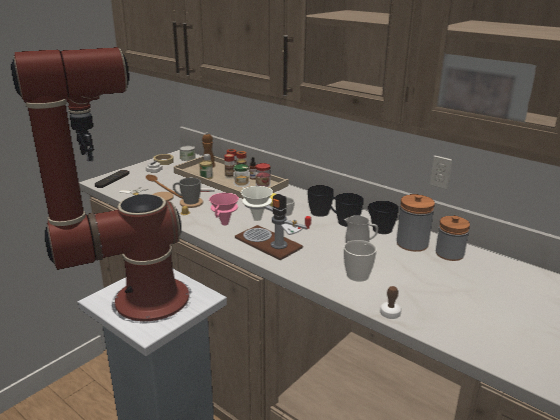

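View pics/side0.png

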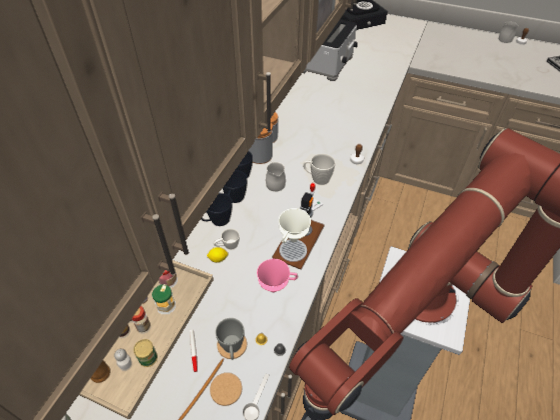

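View pics/wrist0.png

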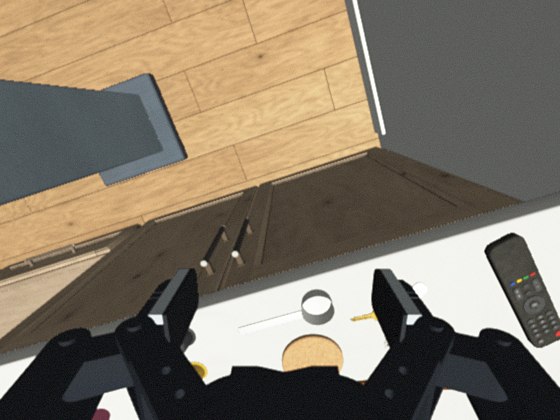

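```bash
python3 - <<'E'
import cv2
a=cv2.imread('pics/scene0.png')[170:270,200:340]
cv2.imwrite('pics/c1.png',cv2.resize(a,None,fx=5.6,fy=5.6,interpolation=cv2.INTER_CUBIC))
a=cv2.imread('pics/side0.png')[170:275,240:360]
cv2.imwrite('pics/c2.png',cv2.resize(a,None,fx=5.6,fy=5.6,interpolation=cv2.INTER_CUBIC))
E
```

```text
(no output)
```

View pics/c1.png

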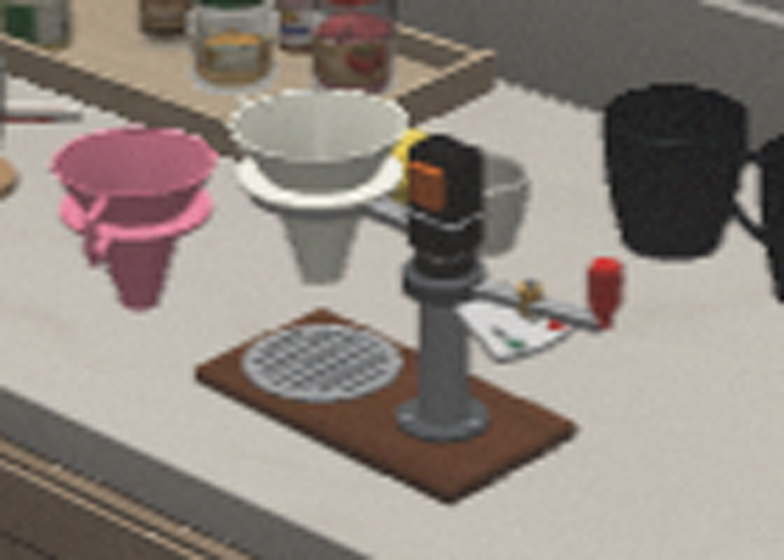

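View pics/c2.png

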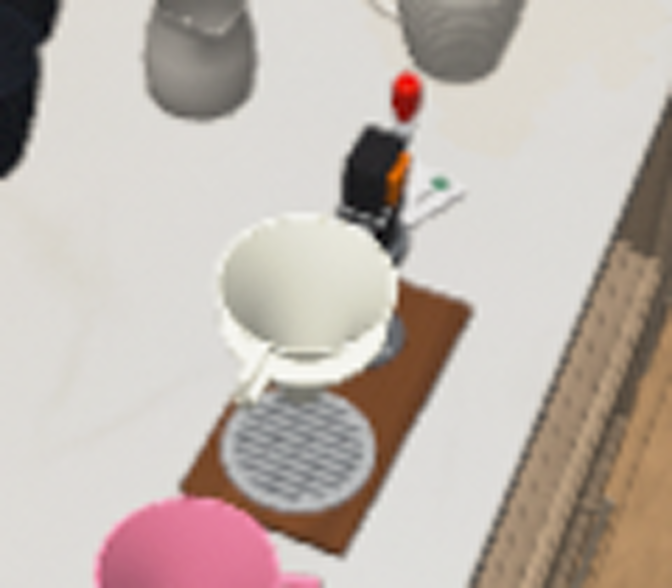

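```bash
python3 - <<'E'
from h import *
s=lambda u,v:('scene0',200+u/5.6,170+v/5.6)
d=lambda u,v:('side0',240+u/5.6,170+v/5.6)
k=tri(s(605,290),d(407,97));t=tri(s(323,362),d(298,450));b=tri(s(428,187),d(398,180))
print('knob',k,'tray',t,'button',b)
print('tray z.018',atz(*s(323,362),.018),atz(*d(298,450),.018))
print('knob .138',atz(*s(605,290),.138),atz(*d(407,97),.138))
print('foot s',[atz(*s(*p),.015).round(3).tolist() for p in((450,497),(577,428),(196,372),(322,310))])
print('foot d',[atz(*d(*p),.015).round(3).tolist() for p in((472,308),(342,556),(180,487))])
print('plate', [atz(*s(*p),.118).round(3).tolist() for p in((556,325),(515,343))],'d',atz(*d(440,183),.118))
E
```

```text
knob [ 0.47923313 -0.20472048  0.13711788] tray [0.47100397 0.01029113 0.01674142] button [ 0.44944016 -0.09461974  0.17952119]
tray z.018 [0.46937793 0.00873803 0.018     ] [0.47064802 0.01121743 0.018     ]
knob .138 [ 0.47657346 -0.20594413  0.138     ] [ 0.47965549 -0.20465446  0.138     ]
foot s [[0.398, -0.155, 0.015], [0.512, -0.162, 0.015], [0.411, 0.065, 0.015], [0.526, 0.061, 0.015]]
foot d [[0.405, -0.148, 0.015], [0.416, 0.075, 0.015], [0.531, 0.066, 0.015]]
plate [[0.454, -0.188, 0.118], [0.421, -0.184, 0.118]] d [ 0.43868903 -0.15728438  0.118     ]
```

```bash
cat >> h.py <<'E'
def want(pos,yaw,tilt=None):
    """print row numbers; yaw=world angle (deg) of tool x, tool z down"""
    o=ctrl.get_obs(); R0=R.from_rotvec(o['tool_rot']).as_matrix()
    c,s=np.cos(np.radians(yaw)),np.sin(np.radians(yaw))
    Rt=np.array([[c,s,0],[s,-c,0],[0,0,-1]])
    sh=R0.T@(np.array(pos)-o['tool_pos'])*100
    rv=np.degrees(R.from_matrix(R0.T@Rt).as_rotvec()); print('row',sh.round(2).tolist(),rv.round(1).tolist())
def st():
    o=ctrl.get_obs(); R0=R.from_rotvec(o['tool_rot']).as_matrix()
    print('t',o['t'],'pos',o['tool_pos'].round(4),'x',R0[:,0].round(3),'z',R0[:,2].round(3),'F',o['contact_force'].round(2),'M',o['wrist_torque'].round(2),'op',round(o['opening'],4),'q',o['q'].round(3))
E
python3 - <<'E'
from h import *
want((.42,.2,.33),86.7);want((.42,-.2,.30),86.7);st()
E
```

```text
row [-33.65, -30.35, -9.92] [-0.1, 0.0, 75.1]
row [-46.15, -68.34, -6.87] [-0.1, 0.0, 75.1]
t 0.15 pos [0.1951 0.5933 0.2303] x [-0.95   0.312  0.   ] z [-0.001 -0.001 -1.   ] F [-0.45 -0.51 -0.33] M [0.04 0.01 0.03] op 0.0852 q [ 1.134  0.053  1.614  0.     1.476 -0.119]
```

Possible confusions, in scene pixels:
- **Red:** lever knob (308,222), red marker dot on the plate (299,228), red jars (262,178). I choose the upright red knob on the lever bar, at (308,222).
- **Dripper:** white (257,196), pink (224,207). I choose white.
- **Black:** grip with the orange button (278,204), black mugs (320,200). I choose the grip.

The close crops confirm these choices. Triangulation puts the knob at z = 0.137 (expected 0.138) and the button at z = 0.180 (expected 0.180).

play_rows --motion '[[[-1,-17,-15,-10,0,0,20],[-1,-33.65,-30.35,-10,0,0,75],[-1,-33.65,-30.35,-10,0,0,75],[-1,-33.65,-30.35,-10,0,0,75],[-1,-33.65,-30.35,-10,0,0,75],[-1,-33.65,-30.35,-10,0,0,75],[-1,-33.65,-30.35,-10,0,0,75],[-1,-33.65,-30.35,-10,0,0,75],[-1,-33.65,-30.35,-10,0,0,75],[-1,-33.65,-30.35,-10,0,0,75],[-1,-46.15,-68.3,-6.9,0,0,75],[-1,-46.15,-68.3,-6.9,0,0,75],[-1,-46.15,-68.3,-6.9,0,0,75],[-1,-46.15,-68.3,-6.9,0,0,75],[-1,-46.15,-68.3,-6.9,0,0,75],[-1,-46.15,-68.3,-6.9,0,0,75],[-1,-46.15,-68.3,-6.9,0,0,75],[-1,-46.15,-68.3,-6.9,0,0,75],[-1,-46.15,-68.3,-6.9,0,0,75],[-1,-46.15,-68.3,-6.9,0,0,75]]]'

```text
t: 2.65
tool_pos: [0.4205, -0.1982, 0.3005]
tool_rot: [2.279, 2.161, -0.002]
contact_force: [0.5, 0.8, -0.3]
opening: 0.085
```

```bash
python3 - <<'E'
from h import *
st();snap('wrist','w1')
E
```

```text
t 2.65 pos [ 0.4205 -0.1982  0.3005] x [ 0.053  0.999 -0.001] z [-0.    -0.001 -1.   ] F [ 0.49  0.75 -0.29] M [-0.04  0.01  0.01] op 0.085 q [-6.000e-01 -3.750e-01  1.879e+00 -1.000e-03  1.637e+00 -5.470e-01]
```

View pics/w1.png

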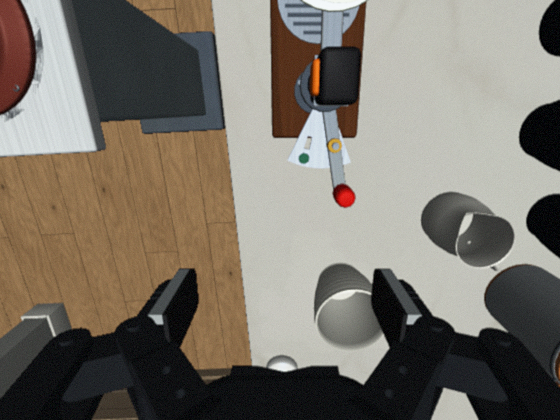

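```bash
python3 - <<'E'
from h import *
p=lambda u,v,z:print((u,v),atz('w1',u,v,z).round(4))
p(344,194,.154);p(338,75,.201);p(319,75,.201);p(359,75,.201);p(340,47,.201);p(340,104,.201);p(316,76,.180)
print('foot');p(272,137,.015);p(356,137,.015);p(272,70,.015)
print('mug');p(348,318,.102);p(345,265,0); p(304,158,.118)
for n,q in(('grip',(.4655,-.095,.201)),('knob',(.48,-.204,.154))):print(n,proj('w1',q),proj('side0',q))
a=cv2.imread('pics/w1.png')[20:220,250:400];cv2.imwrite('pics/c3.png',cv2.resize(a,None,fx=3,fy=3,interpolation=cv2.INTER_CUBIC))
E
```

```text
(344, 194) [ 0.4786 -0.1996  0.154 ]
(338, 75) [ 0.4645 -0.0958  0.201 ]
(319, 75) [ 0.4506 -0.095   0.201 ]
(359, 75) [ 0.4799 -0.0966  0.201 ]
(340, 47) [ 0.4659 -0.0775  0.201 ]
(340, 104) [ 0.4661 -0.1159  0.201 ]
(316, 76) [ 0.4505 -0.0937  0.18  ]
foot
(272, 137) [ 0.4052 -0.1523  0.015 ]
(356, 137) [ 0.5206 -0.1585  0.015 ]
(272, 70) [ 0.4107 -0.0683  0.015 ]
mug
(348, 318) [ 0.4952 -0.3873  0.102 ]
(345, 265) [ 0.5103 -0.3638  0.    ]
(304, 158) [ 0.4424 -0.1677  0.118 ]
grip [339.3647197   73.76737075] [307.10806505 196.58961889]
knob [345.41944709 198.16098101] [312.79501294 184.38972736]
```

View pics/c3.png

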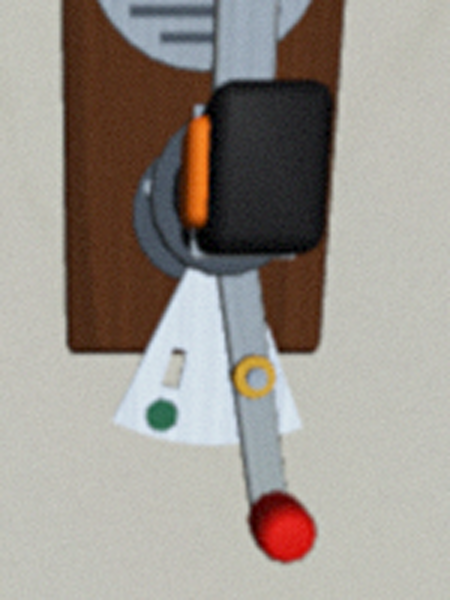

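```bash
python3 - <<'E'
from h import *
want((.4795,-.204,.20),86.7);want((.4795,-.204,.128),86.7)
E
```

```text
row [-0.23, 5.93, 10.06] [-0.0, 0.1, 0.2]
row [-0.22, 5.93, 17.26] [-0.0, 0.1, 0.2]
```

play_rows --motion '[[[-1,-0.23,5.93,5,0,0,0],[-1,-0.23,5.93,10,0,0,0],[-1,-0.23,5.93,10,0,0,0],[-1,-0.23,5.93,12,0,0,0],[-1,-0.23,5.93,14,0,0,0],[-1,-0.23,5.93,16,0,0,0],[-1,-0.23,5.93,17.2,0,0,0],[-1,-0.23,5.93,17.2,0,0,0],[-1,-0.23,5.93,17.2,0,0,0]]]' --newtons 20

```text
t: 3.82
tool_pos: [0.4799, -0.2044, 0.1292]
tool_rot: [2.279, 2.159, -0.001]
contact_force: [0.8, -0.0, 0.7]
opening: 0.0857
```

```bash
python3 - <<'E'
from h import *
st();snap('wrist','w2')
E
```

```text
t 3.825 pos [ 0.4799 -0.2044  0.1292] x [ 0.054  0.999 -0.002] z [ 0.001 -0.002 -1.   ] F [ 0.81 -0.02  0.71] M [-0.02 -0.01 -0.03] op 0.0857 q [-5.450e-01 -1.110e-01  1.948e+00 -1.000e-03  1.302e+00 -4.900e-01]
```

View pics/w2.png

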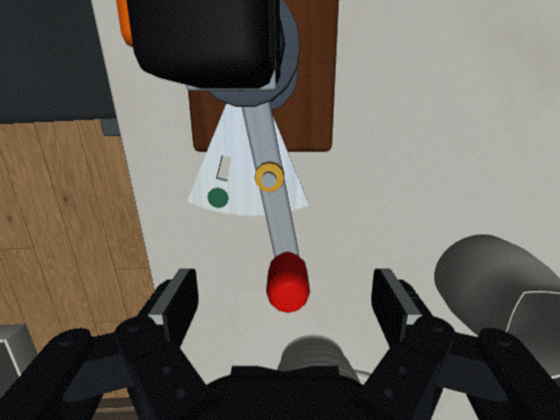

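```bash
python3 - <<'E'
from h import *
print(atz('w2',289,293,.154), proj('w2',ctrl.get_obs()['tool_pos']))
E
```

```text
[ 0.48127916 -0.20231599  0.154     ] [286.15137279 270.02992409]
```

play_rows --motion '[[[0.2,0,0,0,0,0,0],[0.4,0,0,0,0,0,0],[1,0,0,0,0,0,0],[1,0,0,0,0,0,0],[1,0,0,0,0,0,0],[1,0,0,0,0,0,0]]]' --newtons 20

```text
t: 4.62
tool_pos: [0.4805, -0.2047, 0.1298]
tool_rot: [2.278, 2.158, -0.0]
contact_force: [2.8, -0.6, -0.2]
opening: 0.02
```

```bash
python3 - <<'E'
from h import *
st()
t0=np.array([.465,-.0955]);k=ctrl.get_obs()['tool_pos'][:2]
for r in np.linspace(0,.47,8): 
    a=-r; v=k-t0; c,s=np.cos(a),np.sin(a)
    p=t0+np.array([c*v[0]-s*v[1],s*v[0]+c*v[1]]); print(round(r,3),end=' ');want((*p,.129),86.7-np.degrees(r))
E
```

```text
t 4.625 pos [ 0.4805 -0.2047  0.1298] x [ 0.054  0.999 -0.003] z [ 0.002 -0.003 -1.   ] F [ 2.83 -0.64 -0.16] M [-0.08 -0.41 -0.02] op 0.02 q [-5.450e-01 -1.110e-01  1.948e+00 -1.000e-03  1.302e+00 -4.900e-01]
0.0 row [0.0, -0.0, 0.08] [0.1, 0.2, 0.2]
0.067 row [-0.12, -0.73, 0.08] [0.2, 0.2, 4.1]
0.134 row [-0.19, -1.47, 0.07] [0.2, 0.1, 7.9]
0.201 row [-0.21, -2.21, 0.07] [0.2, 0.1, 11.8]
0.269 row [-0.18, -2.95, 0.07] [0.2, 0.1, 15.6]
0.336 row [-0.1, -3.68, 0.07] [0.2, 0.1, 19.5]
0.403 row [0.03, -4.41, 0.07] [0.2, 0.1, 23.3]
0.47 row [0.21, -5.13, 0.06] [0.2, 0.1, 27.1]
```

play_rows --motion '[[[1,-0.12,-0.73,0,0,0,4],[1,-0.19,-1.47,0,0,0,8],[1,-0.21,-2.2,0,0,0,12],[1,-0.18,-2.95,0,0,0,15.5],[1,-0.1,-3.7,0,0,0,19.5],[1,0.03,-4.4,0,0,0,23],[1,0.15,-4.9,0,0,0,25.8],[1,0.15,-4.9,0,0,0,25.8],[1,0.15,-4.9,0,0,0,25.8]]]'

```text
t: 5.75
tool_pos: [0.4321, -0.1999, 0.1297]
tool_rot: [2.702, 1.597, 0.003]
contact_force: [4.5, 3.5, 0.3]
opening: 0.0197
```

```bash
python3 - <<'E'
from h import *
st();snap('wrist','w3')
v=ctrl.get_obs()['tool_pos'][:2]-[.465,-.0955];print(np.hypot(*v),np.degrees(np.arctan2(v[1],v[0]))+3.3)
E
```

```text
t 5.75 pos [ 0.4321 -0.1999  0.1297] x [0.482 0.876 0.   ] z [ 0.003 -0.001 -1.   ] F [4.5  3.51 0.27] M [ 0.53 -0.67 -0.02] op 0.0197 q [-5.900e-01 -2.320e-01  2.053e+00  1.000e-03  1.317e+00 -8.700e-02]
0.10952431146784534 -104.19491232021383
```

View pics/w3.png

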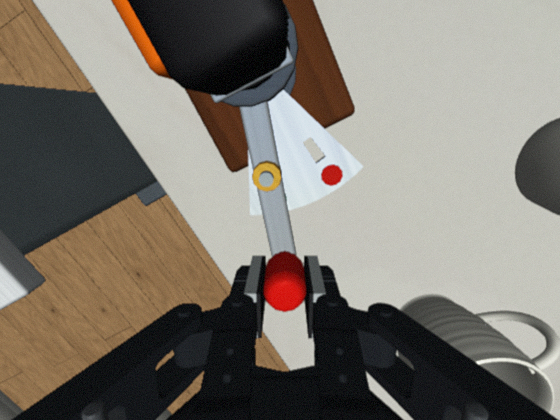

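play_rows --motion '[[[1,0,-0.15,0,0,0,0],[1,0,-0.15,0,0,0,0],[0.6,0,-0.15,0,0,0,0],[0.2,0,-0.15,0,0,0,0],[-1,0,-0.1,0,0,0,0],[-1,0,-0.1,0,0,0,0],[-1,0,-0.1,0,0,0,0]]]'

```text
t: 6.68
tool_pos: [0.431, -0.1995, 0.1296]
tool_rot: [2.702, 1.597, 0.002]
contact_force: [0.7, 0.3, 0.0]
opening: 0.0852
```

```bash
python3 - <<'E'
from h import *
st();d=snap('wrist','w4');snap('side','s4')
want((.432,-.2,.30),86.7)
E
```

```text
t 6.675 pos [ 0.431  -0.1995  0.1296] x [ 0.482  0.876 -0.   ] z [ 0.002 -0.001 -1.   ] F [0.7  0.33 0.04] M [0.   0.03 0.03] op 0.0852 q [-0.59  -0.234  2.055  0.     1.318 -0.087]
row [0.0, 0.15, -17.03] [0.2, 0.0, -25.5]
```

View pics/w4.png

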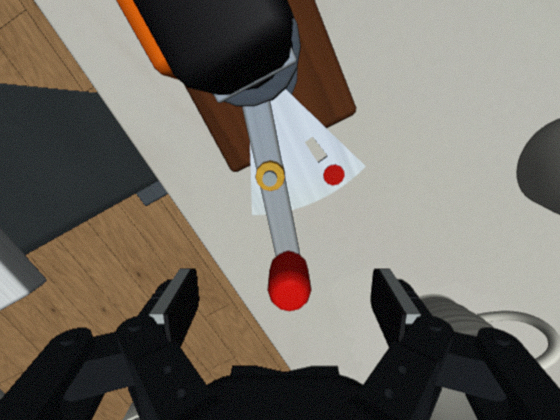

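play_rows --motion '[[[-1,0,0.1,-3,0,0,0],[-1,0,0.15,-8,0,0,0],[-1,0,0.15,-13,0,0,-10],[-1,0,0.15,-17,0,0,-20],[-1,0,0.15,-17,0,0,-25.5],[-1,0,0.15,-17,0,0,-25.5],[-1,0,0.15,-17,0,0,-25.5]]]'

```text
t: 7.65
tool_pos: [0.4316, -0.1997, 0.2987]
tool_rot: [2.285, 2.154, 0.001]
contact_force: [-1.1, 0.2, 0.2]
opening: 0.0853
```

```bash
python3 - <<'E'
from h import *
st();d=snap('wrist','w5')
a=cv2.imread('pics/w5.png')[0:220,220:400];cv2.imwrite('pics/c5.png',cv2.resize(a,None,fx=2.7,fy=2.7,interpolation=cv2.INTER_CUBIC))
a=cv2.imread('pics/s4.png')[150:290,200:360];cv2.imwrite('pics/c6.png',cv2.resize(a,None,fx=4,fy=4,interpolation=cv2.INTER_CUBIC))
E
```

```text
t 7.65 pos [ 0.4316 -0.1997  0.2987] x [ 0.059  0.998 -0.   ] z [ 0.001 -0.001 -1.   ] F [-1.14  0.21  0.2 ] M [-0.   -0.02  0.01] op 0.0853 q [-0.59  -0.347  1.861  0.     1.626 -0.531]
```

View pics/c5.png

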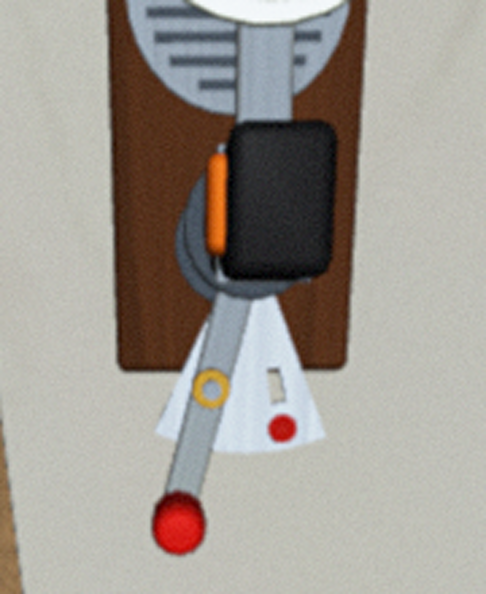

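View pics/c6.png

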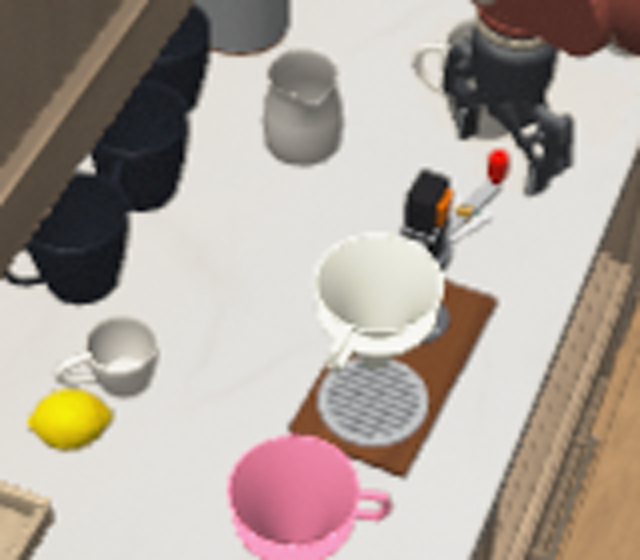

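```bash
python3 - <<'E'
from h import *
p=lambda u,v,z:atz('w5',220+u/2.7,v/2.7,z)
k=p(180,523,.154);c=p(211,388,.12);g=p(281,201,.201)
print(k,c,g)
for a in((.465,-.0955),):
    for q in(k,c): v=q[:2]-a; print(np.hypot(*v),np.degrees(np.arctan2(v[1],v[0])))
print([p(*q,.201).round(4) for q in((229,200),(335,200),(281,122),(281,279))], p(216,204,.18))
e=p(119,369,.015)-p(110,0,.015);print(e,np.degrees(np.arctan2(e[0],-e[1])))
e=p(346,369,.015)-p(368,0,.015);print(e,np.degrees(np.arctan2(e[0],-e[1])))
E
```

```text
[ 0.43345222 -0.19728437  0.154     ] [ 0.44821704 -0.15347019  0.12      ] [ 0.46599869 -0.09669198  0.201     ]
0.10656134461476174 -107.22067876842189
0.060350731826674074 -106.14626328778624
[array([ 0.452 , -0.0956,  0.201 ]), array([ 0.4805, -0.0973,  0.201 ]), array([ 0.4663, -0.0777,  0.201 ]), array([ 0.4656, -0.1165,  0.201 ])] [ 0.44964622 -0.09436679  0.18      ]
[-0.00885875 -0.16010485  0.        ] -3.1669995835870153
[-0.00870869 -0.16019339  0.        ] -3.1117436721007885
```

```bash
python3 - <<'E'
from h import *
s=lambda u,v:('scene0',200+u/5.6,170+v/5.6)
d=lambda u,v:('side0',240+u/5.6,170+v/5.6)
print(tri(s(319,125),d(307,282)))
want((.466,-.0962,.25),86.85);want((.466,-.0962,.163),86.85)
E
```

```text
[0.47008305 0.00897567 0.18324433]
row [10.54, 2.82, 4.86] [0.1, 0.0, -0.2]
row [10.55, 2.81, 13.56] [0.1, 0.0, -0.2]
```

play_rows --motion '[[[-1,5,1.5,1,0,0,-0.2],[-1,10.5,2.8,3,0,0,-0.2],[-1,10.55,2.8,5,0,0,-0.2],[-1,10.55,2.8,7,0,0,-0.2],[-1,10.55,2.8,9,0,0,-0.2],[-1,10.55,2.8,11,0,0,-0.2],[-1,10.55,2.8,12.6,0,0,-0.2],[-1,10.55,2.8,13.6,0,0,-0.2],[-1,10.55,2.8,13.6,0,0,-0.2],[-1,10.55,2.8,13.6,0,0,-0.2]]]'

```text
t: 8.95
tool_pos: [0.4665, -0.0963, 0.1634]
tool_rot: [2.281, 2.157, 0.002]
contact_force: [0.5, -0.0, -0.5]
opening: 0.0855
```

```bash
python3 - <<'E'
from h import *
st();snap('wrist','w6');snap('scene','c6s')
a=cv2.imread('pics/c6s.png')[130:270,200:360];cv2.imwrite('pics/c7.png',cv2.resize(a,None,fx=4.2,fy=4.2,interpolation=cv2.INTER_CUBIC))
E
```

```text
t 8.95 pos [ 0.4665 -0.0963  0.1634] x [ 0.056  0.998 -0.001] z [ 0.003 -0.001 -1.   ] F [ 0.46 -0.02 -0.47] M [-0.04  0.02 -0.03] op 0.0855 q [-0.36  -0.266  2.022  0.     1.383 -0.304]
```

View pics/w6.png

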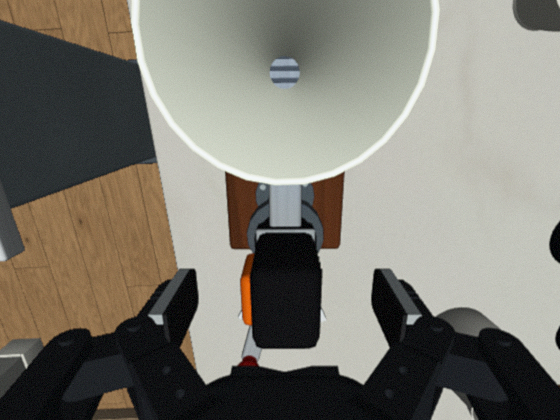

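View pics/c7.png

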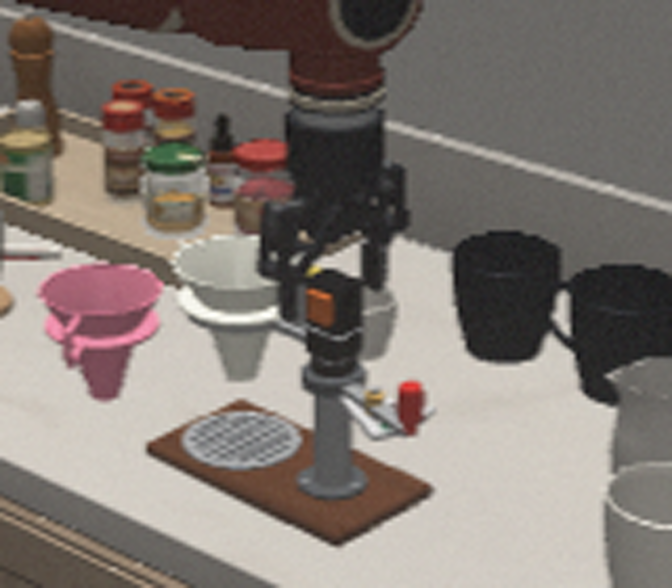

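play_rows --motion '[[[0,0,0,0,0,0,0],[0.2,0,0,0,0,0,0],[1,0,0,0,0,0,0],[1,0,0,0,0,0,0],[1,0,0,0,0,0,0],[1,0,0,0,0,0,0],[1,0,0,0,0,0,0]]]' --newtons 45

```text
t: 9.93
tool_pos: [0.4669, -0.0964, 0.1641]
tool_rot: [2.28, 2.157, 0.003]
contact_force: [2.5, 0.7, 3.7]
opening: 0.0296
```

```bash
python3 - <<'E'
from h import *
st();snap('wrist','w7');want((.466,-.0962,.163+.0905),86.85)
E
```

```text
t 9.925 pos [ 0.4669 -0.0964  0.1641] x [ 0.055  0.998 -0.001] z [ 0.004 -0.001 -1.   ] F [2.52 0.68 3.7 ] M [0.11 0.21 0.19] op 0.0296 q [-0.36  -0.266  2.021  0.     1.383 -0.305]
row [0.0, -0.06, -8.94] [0.2, 0.1, -0.0]
```

View pics/w7.png

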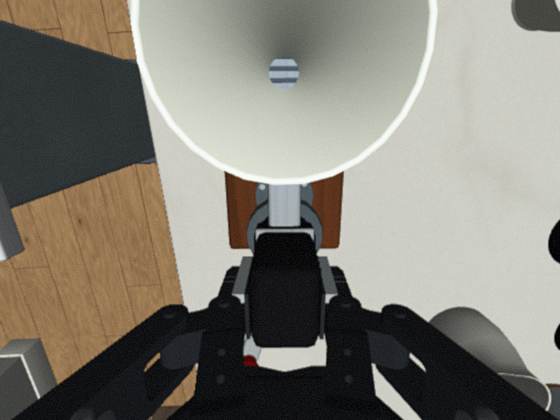

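play_rows --motion '[[[1,0,0,-0.4,0,0,0],[1,0,0,-0.8,0,0,0],[1,0,0,-1.2,0,0,0],[1,0,0,-1.6,0,0,0],[1,0,0,-2,0,0,0],[1,0,0,-2,0,0,0]]]'

```text
t: 10.72
tool_pos: [0.4668, -0.0963, 0.1825]
tool_rot: [2.28, 2.157, 0.003]
contact_force: [7.0, -1.0, -4.2]
opening: 0.0292
```

```bash
python3 - <<'E'
from h import *
st();snap('wrist','w8');want((.4668,-.0964,.164+.0905),86.85)
E
```

```text
t 10.725 pos [ 0.4668 -0.0963  0.1825] x [ 0.055  0.998 -0.001] z [ 0.004 -0.001 -1.   ] F [ 6.98 -1.02 -4.17] M [-0.13 -0.45  0.17] op 0.0292 q [-0.36  -0.283  2.003  0.     1.417 -0.305]
row [-0.01, 0.03, -7.2] [0.2, 0.1, -0.0]
```

View pics/w8.png

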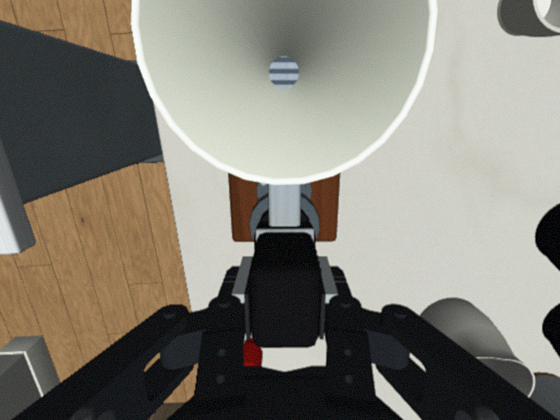

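play_rows --motion '[[[1,0,0.04,-0.5,0,0,0],[1,0,0.05,-1,0,0,0],[1,0,0.05,-1.5,0,0,0],[1,0,0.05,-2,0,0,0],[1,0,0.05,-2.5,0,0,0],[1,0,0.05,-3,0,0,0],[1,0,0.05,-3.5,0,0,0],[1,0,0.05,-4,0,0,0],[1,0,0.05,-4.5,0,0,0],[1,0,0.05,-5,0,0,0],[1,0,0.05,-5.5,0,0,0],[1,0,0.05,-6,0,0,0],[1,0,0.05,-6.4,0,0,0],[1,0,0.05,-6.8,0,0,0],[1,0,0.05,-7,0,0,0],[1,0,0.05,-7,0,0,0]]]'

```text
t: 12.78
tool_pos: [0.4668, -0.0963, 0.25]
tool_rot: [2.28, 2.157, 0.002]
contact_force: [5.8, -2.5, -6.3]
opening: 0.0294
```

```bash
python3 - <<'E'
from h import *
st()
E
```

```text
t 12.775 pos [ 0.4668 -0.0963  0.25  ] x [ 0.056  0.998 -0.001] z [ 0.003 -0.001 -1.   ] F [ 5.79 -2.46 -6.31] M [-0.24 -0.54  0.2 ] op 0.0294 q [-0.36  -0.327  1.925  0.     1.541 -0.304]
```

play_rows --motion '[[[1,0,0.02,-0.3,0,0,0],[1,0,0.02,-0.5,0,0,0],[1,0,0.02,-0.65,0,0,0],[1,0,0.02,-0.75,0,0,0],[1,0,0.02,-0.75,0,0,0],[1,0,0.02,-0.75,0,0,0]]]'

```text
t: 13.52
tool_pos: [0.4668, -0.0963, 0.2546]
tool_rot: [2.281, 2.158, 0.002]
contact_force: [5.5, -1.4, -7.8]
opening: 0.0294
```

```bash
python3 - <<'E'
from h import *
st()
E
```

```text
t 13.525 pos [ 0.4668 -0.0963  0.2546] x [ 0.056  0.998 -0.   ] z [ 0.002 -0.    -1.   ] F [ 5.49 -1.43 -7.76] M [-0.29 -0.89  0.22] op 0.0294 q [-0.36  -0.329  1.919  0.     1.55  -0.304]
```

play_rows --motion '[[[1,0,0.02,-0.3,0,0,0],[1,0,0.02,-0.45,0,0,0],[1,0,0.02,-0.45,0,0,0],[1,0,0.02,-0.45,0,0,0]]]'

```text
t: 14.02
tool_pos: [0.4668, -0.0963, 0.2546]
tool_rot: [-2.282, -2.159, -0.001]
contact_force: [7.7, -2.5, -13.1]
opening: 0.0296
```

```bash
python3 - <<'E'
from h import *
st();snap('wrist','w9');snap('scene','s9');snap('side','d9')
a=cv2.imread('pics/s9.png')[90:270,180:380];cv2.imwrite('pics/c9.png',cv2.resize(a,None,fx=3.3,fy=3.3,interpolation=cv2.INTER_CUBIC))
a=cv2.imread('pics/d9.png')[130:290,200:380];cv2.imwrite('pics/c10.png',cv2.resize(a,None,fx=3.5,fy=3.5,interpolation=cv2.INTER_CUBIC))
E
```

```text
t 14.025 pos [ 0.4668 -0.0963  0.2546] x [0.056 0.998 0.   ] z [ 0.  0. -1.] F [  7.67  -2.5  -13.13] M [-0.47 -1.5   0.21] op 0.0296 q [-0.36  -0.327  1.918  0.     1.551 -0.304]
```

View pics/w9.png

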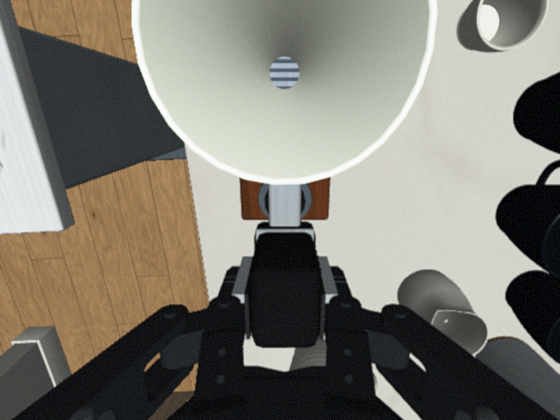

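View pics/c9.png

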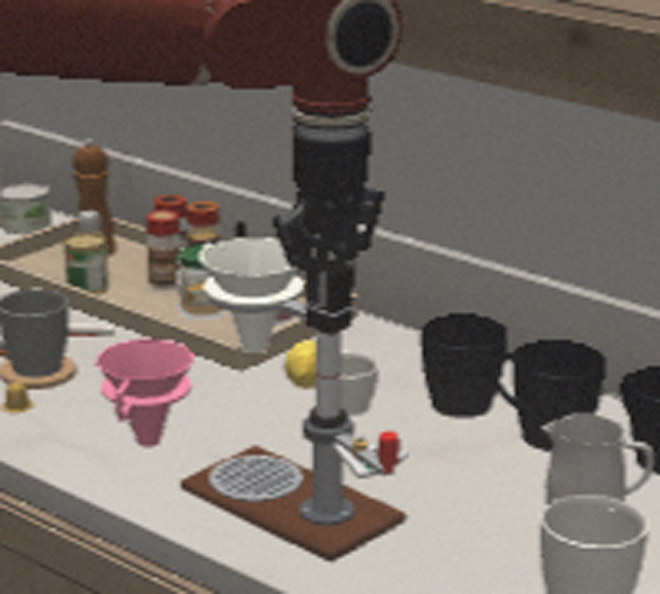

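View pics/c10.png

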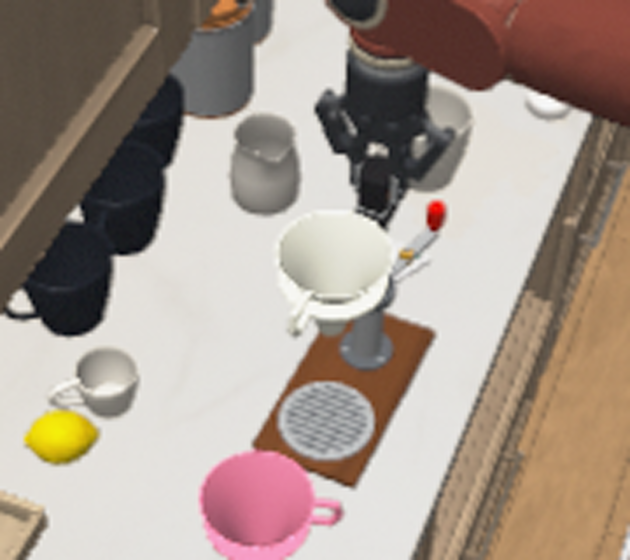

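```bash
python3 - <<'E'
from h import *
st();print(ctrl.finish_job())
E
```

```text
t 14.175 pos [ 0.4668 -0.0963  0.2546] x [0.056 0.998 0.   ] z [ 0.  0. -1.] F [  6.96  -2.54 -12.26] M [-0.45 -1.47  0.21] op 0.0291 q [-0.36  -0.327  1.918  0.     1.551 -0.304]
the job is handed in; nothing more can be done
None
```

I swung the red knob to the green notch, squeezed the grip so the orange button was pressed in, and drew the column straight up to its second stop. I handed the job in at 14.2 s, still squeezing with 45 N and holding the column up; no verdict was reported.

What the last checks showed:
- **Column:** it rose 90.5 mm. Pushing further raised the force from 8 N to 13 N with no more movement, so it is against the end stop.
- **Button:** the fingers stood 29 mm apart on the 30 mm grip, so it is flush.
- **Lever:** from above, before the lift, I measured about 0.44 rad against the notch's 0.45. That is within the 0.05 rad notch range, and the lever stayed put when I let go of the knob. The final pictures still show it at green.
- **Dripper:** it sits level in its ring and looks the same in the wrist picture as before the lift.
- **Other things:** I touched nothing else, and the final pictures show nothing knocked over or off the worktop.

No check failed. The one small disagreement is the lever's 0.01 rad, which is within what the cameras can resolve.

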